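# Clear the reject slide, then hold the good slide flush on the tilted sprung platen

### The job

Two metal sample slides lie on the bench: first lay the reject (a round dot at each end) flat in the low white reject tray and let it go. Then take the good slide (a crosswise bar at each end) by its knob, tilt it to match the sloping face of the tilting mount, and press it flush on the middle of that sprung platen, lengthwise along it, until the springs give about halfway, never bottoming them. Finish while still gripping the slide and holding it pressed there; leave the mount's tilt as it is set and do not disturb the vials and the glass cell.

Things in the scene. Friction and masses are not known exactly. Their poses are not given: they have to be found in the camera images.
- slide_bar: the good slide: steel plate 90x50x6 mm, 80 g, a black bar (11x44 mm) across each end of its top. In its middle a grey cylindrical knob, 18 mm thick, 22 mm long along y, axis 34 mm above the underside (top 43 mm), on a 10x14 mm neck: grip its flat ends, fingers closing along y; so held the slide can swivel a little about y. Origin: centre of underside; x along the 90 mm, y along the 50 mm, z up
- slide_dot: the reject slide: same plate, knob, origin and axes as the good slide, but a black round dot (18 mm) at each end of its top instead of the bars
- reject_tray: low white plastic reject tray, fixed: 96 x 136 x 14 mm outside, walls and floor 4 to 5 mm thick; the slide fits flat with its 90 mm along the tray's y. Origin: centre of the underside, x along the 96 mm, y along the 136 mm, z up
- platen_face (a point): centre of the top face of the tilting mount's aluminium platen (110x70x8 mm), about 80 mm above the bench. x along the 110 mm, uphill (away from the robot), y along the 70 mm, z the normal out of the face, which leans 0.15 to 0.45 rad from vertical toward the robot. It moves in with the platen
- platen (a joint): how far the platen is pushed in against its springs along its normal: 0 free, 0.010 m bottomed; it begins to give at 2 to 3 N and takes 5 to 6 N at halfway (0.005 m) and about 9 N at the bottom; it does not tilt on its springs
- cradle_edge (a point): middle of the lower edge of the grey cradle plate under the platen, 40 mm from the tilt hinge; it stays put as long as the mount's tilt is not changed. The tilt hinge is stiff (about 2.5 N m) and stays as set. The mount's base (130 x 116 mm) is fixed; its cheeks end below the platen's face
- vial_a: bystander: capped sample vial 28 x 92 mm standing, origin under its centre
- vial_b: bystander: open sample vial 26 x 89 mm standing, origin under its centre
- vial_c: bystander: capped sample vial 28 x 92 mm standing, origin under its centre
- glass_cell: bystander: square glass cell 36 x 36 x 42 mm, origin under its centre
Mind the look-alikes: they are no part of the job. Leave any yellow look-alike of the slide_bar alone.

How it is judged:
By the outcome, as a careful person would: the job done as asked, in the order asked, and still so for the second after the job is handed in, while the arm keeps its last pose, push and grip.
It also fails if it takes over 53 s, if anything falls off the work surface, if the arm or the gripper's body presses on something with over 40 N, if the wrist force passes 120 N, or if a joint passes its speed limit or range.

### The arm

A 6-joint arm with a two-finger parallel gripper is mounted at the origin on a cart in front of the work surface, level with it; the furniture and walls round the work are solid. World frame = base frame: x ahead of the robot, y to its left, z up, the work surface at z = 0. Lengths are in m, angles in rad, forces in N, time in s.
With the tool pointing down it reaches from about 0.35 to 0.8 m from the base axis. Payload 7.3 kg.
Tool frame: the origin (TCP) lies between the finger pads; the fingertips stand 25 mm ahead of it and the grasp point (between the pads) lies 6 mm ahead of it (r.tip_extent is the distance from the TCP to the fingertips, in m); z points along the fingers, y is the line along which they close (so a half turn about z gives the same grasp; the last joint's range is limited). The gripper opens to 85 mm and grips with 20 to 120 N. Pads are 22 mm wide; open, the fingers measure 114 mm over their backs; the gripper's body (76 mm by 85 mm) begins 54 mm behind the grasp point. The pads swing forward as they close: fully open they stand 13 mm farther back than shut.
Start: joints at [-1.351, 0.342, 1.524, -0, 1.275, -0.146], TCP at [0.188, -0.49, 0.256] pointing down, gripper open.
Joint ranges: [-2.53, 2.53], [-0.77, 2.02], [0.04, 2.7], [-1, 4.14], [0.28, 2.66], [-3.11, 3.11]. Speed limits (rad/s): [2.57, 2.57, 3.14, 3.14, 3.14, 3.14].

### API

Orientations are given as a unit quaternion [x, y, z, w].
In Python, from workcell import r, command_gripper, optics gives the robot as it stands. The module is installed in compiled form; this text tells all that it offers. Calls block until the motion is done:
- r.reach(position, orientation): joint-space move of the TCP to a pose.
- r.move_straight(position, orientation=None, speed=0.15, max_force=None): straight line of the TCP; orientation=None keeps the orientation; speed is the mean speed in m/s. With max_force (N) it stops when the force on the tool has changed by that much, and returns True; else False.
- r.movej(angles): joint-space move.
- command_gripper(opening, force=None): finger opening in m; force is the grip in N (None keeps the last); returns when the fingers have stopped.
- r.hold(seconds).
- r.solve_ik(position, orientation): joint angles nearest the present ones, or None.
- r.read_state(): the state.
- optics.get_image(name): name is "side" or "top"; returns (picture, depth): 480x640x3 uint8, red, green, blue; 480x640 float32, m along the optical axis (not along the pixel's ray), 0 where there is no reading.
- optics.camera_model(name): a dict with "K" (3x3 intrinsics, pixels), "R" (3x3) and "t" (3): a world point X has camera coordinates R X + t. Camera axes: x right, y down, z forward; pixel columns grow to the right and rows downward; lengths in m; the calibration is good to about 2 mm. A picture is of the moment at which its call begins. camera_model takes no time and is no camera call.
A pose or a line that the arm cannot do raises r.PlanningError and nothing moves.
- r.finish_job(): hands the job in; it is judged then, once.
The state is a dict: "time_s": time; "joint_positions": joint angles; "dq": joint speeds; "tau": joint torques, N m; "eef_pos": TCP position; "eef_rot": TCP orientation; "contact_force": force on the tool from outside, world axes, zero at the start; "torque": the same for the moment, N m; "grip_width": finger opening in m; "grip_force": force on a finger pad.
Only numpy, scipy, OpenCV 4.12 (cv2) and the standard library are available. Lean on these libraries where they do the work, as an engineer would, in place of code of your own. Each camera call takes 0.05 s, during which the arm holds its last target. There are 200 camera calls.

## Working session

There is one attempt and no reset: what is moved stays moved. The work goes in short steps, each a Python script; the robot and the scene stay as the last script left them, time stands still between calls to the robot, and variables do not carry over. Pictures are saved under pics/ and viewed, at most 10 in all, crops included, and the job is handed in when it is done.

```bash
mkdir -p pics; python3 - <<'E'
from workcell import r, optics
import cv2, numpy as np
for n in("top","side"):
    im,d=optics.get_image(n); cv2.imwrite(f"pics/{n}0.png",im[:,:,::-1]); np.savez(f"pics/{n}0.npz",im=im,d=d)
    m=optics.camera_model(n); print(n,np.array(m["K"]).round(1).tolist(),np.array(m["R"]).round(3).tolist(),np.array(m["t"]).round(3).tolist(), (d>0).mean())
s=r.read_state(); print(s, r.tip_extent)
E
```

```text
top [[509.4, 0.0, 316.8], [0.0, 509.4, 239.7], [0.0, 0.0, 1.0]] [[-0.004, -1.0, 0.018], [-0.993, 0.002, -0.116], [0.116, -0.018, -0.993]] [-0.073, 0.502, 1.162] 0.996162109375
side [[463.1, 0.0, 314.9], [0.0, 463.1, 243.6], [0.0, 0.0, 1.0]] [[-1.0, 0.025, 0.003], [0.013, 0.588, -0.809], [-0.022, -0.808, -0.588]] [0.498, 0.101, 0.903] 0.995869140625
{'time_s': 0.1, 'joint_positions': array([-1.35100980e+00,  3.42682646e-01,  1.52493019e+00, -1.19262674e-05,
        1.27537202e+00, -1.45992999e-01]), 'dq': array([ 0.00070858,  0.00104269, -0.00267967, -0.00059246, -0.00103602,
       -0.00301047]), 'tau': array([ 2.17028057e-03, -4.34446800e+01, -2.46490788e+01,  4.24236168e-05,
        4.65456251e-03, -1.60455465e-05]), 'eef_pos': array([ 0.18773157, -0.48994661,  0.25567702]), 'eef_rot': array([ 9.83321678e-01,  1.81873565e-01, -3.13778018e-05, -6.95417998e-04]), 'contact_force': array([-0.73970547, -0.48098142, -0.45589193]), 'torque': array([ 0.01918314, -0.01791522,  0.01569428]), 'grip_force': 0.0, 'grip_width': 0.08564356533320358} 0.025
```

View pics/top0.png

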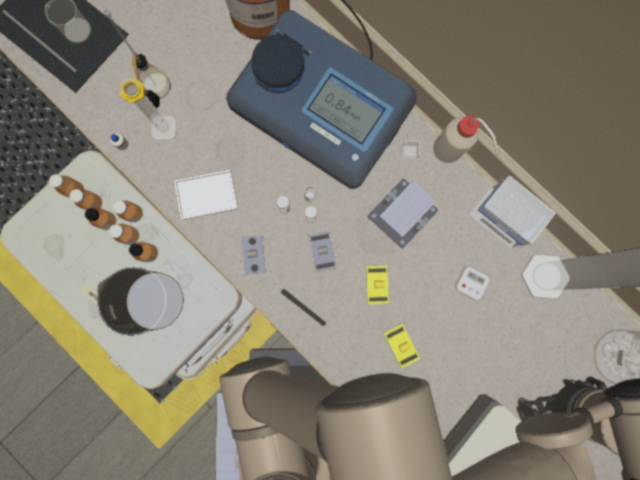

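View pics/side0.png

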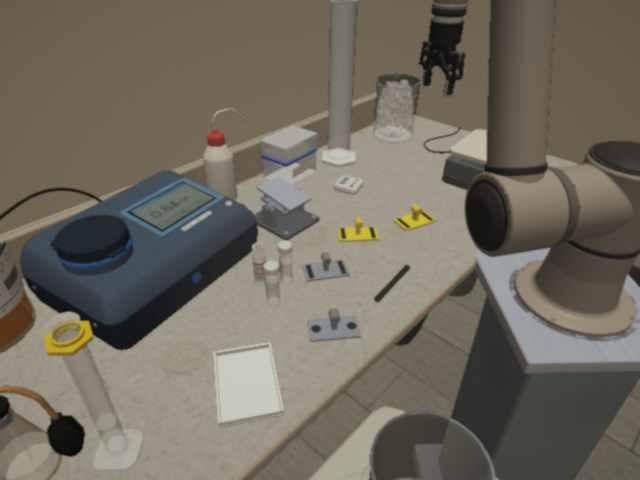

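The top view shows the dot slide near (253,255), the bar slide at (321,251), the tray at (206,194), the mount at (403,210), the vials at (283,203), (310,193) and (310,213), and the glass cell at (410,150). The yellow look-alikes are at (377,285) and (402,345). In the side view the dot slide is at (334,328), the bar slide at (326,270), the mount at (285,205), and the tray at (248,382). Next I'll measure them.

```bash
cat > h.py <<'E'
import numpy as np, cv2
from workcell import r, optics, command_gripper
from scipy.spatial.transform import Rotation as Ro
def cam(n):
    m=optics.camera_model(n); return [np.array(m[k],float) for k in("K","R","t")]
def world(n,d):
    K,R,t=cam(n); v,u=np.mgrid[:480,:640]
    p=np.stack([(u-K[0,2])/K[0,0],(v-K[1,2])/K[1,1],np.ones_like(u)],-1)*d[...,None]
    return (p-t)@R
def onplane(n,uv,z):
    K,R,t=cam(n); uv=np.atleast_2d(uv); c=-R.T@t
    q=np.c_[uv,np.ones(len(uv))]@np.linalg.inv(K).T@R
    return c+q*((z-c[2])/q[:,2])[:,None]
def tri(uvt,uvs):
    A=[];b=[]
    for n,uv in(("top",uvt),("side",uvs)):
        K,R,t=cam(n); P=K@np.c_[R,t]
        for i in(0,1): A.append(uv[i]*P[2]-P[i])
    A=np.array(A); return np.linalg.lstsq(A[:,:3],-A[:,3],rcond=None)[0]
def blobs(mask,amin=8):
    n,l,s,c=cv2.connectedComponentsWithStats(mask.astype(np.uint8))
    return [(s[i,4],c[i].round(2),s[i,:4]) for i in range(1,n) if s[i,4]>=amin]
E
python3 - <<'E'
from h import *
D={n:np.load(f"pics/{n}0.npz") for n in("top","side")}
roi={"top":dict(slides=(225,225,345,285),mount=(360,170,445,250),vial=(270,180,325,225)),"side":dict(slides=(290,240,375,350),mount=(245,170,330,240),vial=(245,235,300,310))}
for n in D:
    im=D[n]["im"];d=D[n]["d"];W=world(n,d);np.save(f"pics/W{n}.npy",W)
    x0,y0,x1,y1=roi[n]["slides"]; g=im[y0:y1,x0:x1].max(2)
    for a,c,b in blobs(g<70,10): 
        c=c+[x0,y0]; print(n,"dark",a,c,onplane(n,c,.006).round(4)[0])
    # bench height
    sel=(abs(W[...,0]-.5)<.25)&(abs(W[...,1])<.3)&(abs(W[...,2])<.012); print("bench z",np.median(W[...,2][sel]), W[...,2][sel].std())
    # platen: points above 0.05
    x0,y0,x1,y1=roi[n]["mount"]; P=W[y0:y1,x0:x1].reshape(-1,3); P=P[(P[:,2]>.055)&(P[:,2]<.13)]
    keep=np.ones(len(P),bool)
    for _ in range(8):
        A=np.c_[P[:,:2],np.ones(len(P))]; k=np.linalg.lstsq(A[keep],P[keep,2],rcond=None)[0]; res=P[:,2]-A@k; keep=abs(res)<.005
    nn=np.array([-k[0],-k[1],1]);nn/=np.linalg.norm(nn); print(n,"platen n",nn,"tilt",np.arccos(nn[2]),"az",np.degrees(np.arctan2(nn[1],nn[0])),keep.sum(),len(P),res[keep].std(),"mean",P[keep].mean(0))
a=D["top"]["im"][130:300,180:450]; b=D["side"]["im"][160:350,230:400]
cv2.imwrite("pics/ct.png",cv2.resize(a,(780,491),interpolation=cv2.INTER_CUBIC)[:,:,::-1])
cv2.imwrite("pics/cs.png",cv2.resize(b,(536,600),interpolation=cv2.INTER_CUBIC)[:,:,::-1])
E
```

```text
bench z 0.0005977412345738709 0.003281743540851936
top platen n [-0.12681994  0.10861027  0.98596172] tilt 0.16775725917329654 az 139.4228142250263 1490 1791 0.002079441268197311 mean [ 0.56726861 -0.27803997  0.08215899]
side dark 35 [341.31 266.66] [ 0.4414 -0.0916  0.006 ]
side dark 38 [309.45 271.13] [ 0.5079 -0.0785  0.006 ]
side dark 36 [351.33 325.25] [0.4354 0.0753 0.006 ]
side dark 36 [315.64 328.47] [0.4994 0.0817 0.006 ]
bench z -0.00013124792049097134 0.0031088690089089107
side platen n [-0.12353456  0.10999815  0.98622493] tilt 0.1661734550965123 az 138.31735896130604 1009 1518 0.0016475686110800237 mean [ 0.56868899 -0.26466331  0.07971699]
```

View pics/ct.png

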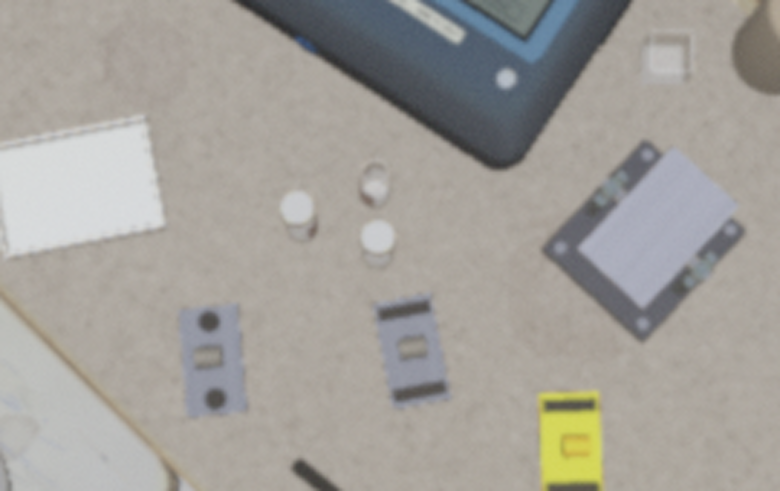

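View pics/cs.png

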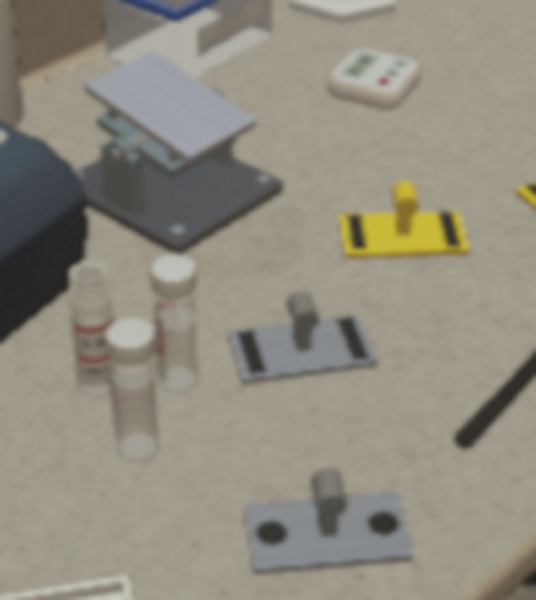

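The crops show the platen quad clearly: top-crop corners are about (680,150), (738,208), (645,308) and (580,245), and side-crop corners about (85,90), (155,55), (253,120) and (185,160). The bars, dots and knobs can be told apart. Next I'll take a two-view measurement with masks.

```bash
python3 - <<'E'
from h import *
D={n:np.load(f"pics/{n}0.npz")["im"] for n in("top","side")}
W={n:np.load(f"pics/W{n}.npy") for n in D}
# marks
for n,(x0,y0,x1,y1),th in(("top",(225,225,345,285),95),("side",(290,240,375,350),75)):
    g=D[n][y0:y1,x0:x1].max(2)
    for a,c,b in blobs(g<th,10): print(n,a,(c+[x0,y0]),onplane(n,c+[x0,y0],.006).round(4)[0])
# knob colour: brownish vs lavender plate
for n,(x0,y0,x1,y1) in(("top",(240,235,335,270)),("side",(315,245,350,330))):
    im=D[n].astype(int)
    print(n,"knob/plate px",[im[v,u].tolist() for u,v in ([(252,254),(322,250),(247,262),(317,259)] if n=="top" else [(325,258),(334,314),(315,276),(330,335)])])
# platen corners
P={}
for n,seed in(("top",(408,208)),("side",(283,193))):
    im=cv2.GaussianBlur(D[n],(3,3),0); print("seed",im[seed[1],seed[0]])
    m=np.zeros((482,642),np.uint8); cv2.floodFill(im.copy(),m,seed,0,(14,)*3,(14,)*3,4|(255<<8)|cv2.FLOODFILL_MASK_ONLY|cv2.FLOODFILL_FIXED_RANGE)
    m=cv2.morphologyEx(m[1:-1,1:-1],cv2.MORPH_OPEN,np.ones((3,3))); c=max(cv2.findContours(m,0,cv2.CHAIN_APPROX_NONE)[0],key=cv2.contourArea)
    h=cv2.convexHull(c); q=cv2.approxPolyDP(h,6,True)[:,0]; 
    print(n,"area",cv2.contourArea(c),cv2.contourArea(h),q.tolist())
    np.save(f"pics/pm_{n}.npy",m); pts=W[n][cv2.erode(m,np.ones((5,5)))>0]
    A=np.c_[pts[:,:2],np.ones(len(pts))];k=np.linalg.lstsq(A,pts[:,2],rcond=None)[0]; nn=np.array([-k[0],-k[1],1]);nn/=np.linalg.norm(nn)
    print(" plane n",nn,"tilt",np.arccos(nn[2]),"az",np.degrees(np.arctan2(nn[1],nn[0])),"std",(pts[:,2]-A@k).std(),len(pts),pts.mean(0))
# tray
for n,(x0,y0,x1,y1) in(("top",(165,160,250,225)),("side",(205,335,290,430))):
    s=D[n][y0:y1,x0:x1]; m=(s.min(2)>170 if n=="side" else s.min(2)>185).astype(np.uint8); m=cv2.morphologyEx(m,cv2.MORPH_CLOSE,np.ones((5,5)))
    c=max(cv2.findContours(m,0,2)[0],key=cv2.contourArea)+[x0,y0]
    w=onplane(n,c[:,0].astype(float),.014)[:,:2]; print(n,"tray",cv2.minAreaRect((w*1000).astype(np.float32)))
# vials, cell depth maxima
for nm,(x0,y0,x1,y1) in dict(va=(275,195,292,215),vb=(302,185,318,204),vc=(302,205,318,222),cell=(400,140,420,160)).items():
    p=W["top"][y0:y1,x0:x1].reshape(-1,3); p=p[p[:,2]>.025]; print(nm,p.mean(0).round(3),p[:,2].max().round(3) if len(p) else 0,len(p))
E
```

```text
top 40 [319.7  237.02] [ 0.5106 -0.0825  0.006 ]
top 22 [251.91 240.91] [0.5016 0.079  0.006 ]
top 37 [324.81 265.08] [ 0.4435 -0.0943  0.006 ]
top 24 [254.   267.71] [0.4378 0.0734 0.006 ]
side 40 [341.45 266.92] [ 0.4412 -0.0908  0.006 ]
side 42 [309.31 271.21] [ 0.5082 -0.0782  0.006 ]
side 39 [351.26 325.44] [0.4355 0.0758 0.006 ]
side 40 [315.62 328.28] [0.4995 0.0813 0.006 ]
top knob/plate px [[151, 148, 141], [157, 153, 144], [148, 152, 163], [149, 151, 163]]
side knob/plate px [[116, 113, 106], [127, 124, 117], [130, 133, 136], [135, 138, 142]]
seed [171 173 186]
top area 1365.5 1405.5 [[415, 182], [434, 202], [401, 234], [382, 214]]
 plane n [ 0.34198052 -0.58351243  0.73658846] tilt 0.7427840260932713 az -59.62661086366855 std 0.05456098100124196 1018 [ 0.56651759 -0.27950375  0.08581538]
seed [158 161 167]
side area 778.5 839.0 [[259, 185], [280, 176], [308, 198], [288, 207]]
 plane n [-0.11969925  0.10802984  0.98691522] tilt 0.1619470274076258 az 137.93341327681742 std 0.0012166811652573372 523 [ 0.5643632  -0.27873191  0.08097378]
top tray ((614.08349609375, 190.7401123046875), (95.09465026855469, 134.87515258789062), 11.371639251708984)
side tray ((611.9412231445312, 193.57061767578125), (94.63338470458984, 134.2637481689453), 11.2457914352417)
va [0.576 0.002 0.088] 1.213 165
vb [ 0.607 -0.057  0.065] 0.094 148
vc [ 0.555 -0.059  0.083] 0.096 159
cell [ 0.716 -0.299  0.052] 1.213 161
```

```bash
python3 - <<'E'
from h import *
W={n:np.load(f"pics/W{n}.npy") for n in("top","side")}
for nm,(u,v) in dict(dot=(252,254),bar=(322,250)).items():
    p=W["top"][v-4:v+5,u-6:u+7].reshape(-1,3); q=p[(p[:,2]>.03)&(p[:,2]<.06)]; print(nm,"knob top",q.mean(0).round(4),np.percentile(q[:,2],90).round(4),len(q))
for nm,a,b in(("bar1",(319.7,237.02),(309.31,271.21)),("bar2",(324.81,265.08),(341.45,266.92)),("dot1",(251.91,240.91),(315.62,328.28)),("dot2",(254,267.71),(351.26,325.44))): print(nm,tri(a,b).round(4))
def quad(n):
    m=np.load(f"pics/pm_{n}.npy"); c=max(cv2.findContours(m,0,1)[0],key=cv2.contourArea); h=cv2.convexHull(c)
    q=cv2.approxPolyDP(h,6,True)[:,0].astype(float); p=c[:,0].astype(float); L=[]
    for i in range(4):
        a,b=q[i],q[(i+1)%4]; d=(b-a)/np.linalg.norm(b-a); s=(p-a)@d; e=abs((p-a)@[-d[1],d[0]])
        k=(s>3)&(s<np.linalg.norm(b-a)-3)&(e<2); vx,vy,x,y=cv2.fitLine(p[k].astype(np.float32),cv2.DIST_HUBER,0,.01,.01).ravel(); L.append(np.cross([x,y,1],[x+vx,y+vy,1]))
    c=[np.cross(L[i-1],L[i]) for i in range(4)]; return np.array([x[:2]/x[2] for x in c])
qt,qs=quad("top"),quad("side"); print(qt.round(1).tolist(),qs.round(1).tolist())
C=np.array([tri(a,b) for a,b in zip(qt,qs)]); print(C.round(4)); c0=C.mean(0)
print("centre",c0,"edges",[np.linalg.norm(C[i]-C[i-1]).round(4) for i in range(4)])
ux=(C[0]+C[1]-C[2]-C[3]);ux/=np.linalg.norm(ux);uy=C[0]+C[3]-C[1]-C[2];uy/=np.linalg.norm(uy);n=np.cross(ux,uy);print("ux",ux,"az",np.degrees(np.arctan2(ux[1],ux[0])),"uy",uy,"n",n,np.arccos(n[2]))
for nm in W:
    p=W[nm][cv2.erode(np.load(f"pics/pm_{nm}.npy"),np.ones((5,5)))>0]; p=p[abs(p[:,2]-.08)<.03]
    for _ in range(4):
        A=np.c_[p[:,:2],np.ones(len(p))];k=np.linalg.lstsq(A,p[:,2],rcond=None)[0]; p=p[abs(p[:,2]-A@k)<.005]
    nn=np.array([-k[0],-k[1],1]);nn/=np.linalg.norm(nn);print(nm,nn,np.arccos(nn[2]),np.degrees(np.arctan2(nn[1],nn[0])),len(p),"z@c",k@[c0[0],c0[1],1])
E
```

```text
dot knob top [0.4693 0.076  0.0408] 0.0437 72
bar knob top [ 0.4769 -0.0872  0.0409] 0.0448 75
bar1 [ 0.5097 -0.0824  0.0029]
bar2 [ 0.4424 -0.0941  0.0036]
dot1 [0.5007 0.0793 0.0043]
dot2 [0.4367 0.0738 0.0042]
[[413.4, 181.1], [434.8, 200.5], [402.3, 234.8], [381.0, 215.4]] [[258.3, 186.0], [277.9, 174.3], [308.5, 196.9], [289.7, 208.0]]
[[ 0.6255 -0.2932  0.0875]
 [ 0.5806 -0.339   0.0933]
 [ 0.5071 -0.2683  0.0708]
 [ 0.5506 -0.2204  0.0713]]
centre [ 0.56593793 -0.28022101  0.08074488] edges [np.float64(0.1056), np.float64(0.0644), np.float64(0.1044), np.float64(0.0648)]
ux [ 0.70664339 -0.68313935  0.18432513] az -44.031104583143645 uy [ 0.6855591   0.72684082 -0.04136601] n [-0.10571628  0.15559679  0.98194965] 0.19028878398366214
top [-0.12364934  0.10900758  0.98632053] 0.1655945172432045 138.60103615367785 990 z@c 0.08232790413585515
side [-0.11969925  0.10802984  0.98691522] 0.1619470274076258 137.93341327681742 523 z@c 0.08132777606040044
```

```bash
cat >> h.py <<'E'
def ori(xd,n):
    n=np.array(n,float);n/=np.linalg.norm(n); x=np.array(xd,float); x-=n*(x@n); x/=np.linalg.norm(x); z=-n
    return Ro.from_matrix(np.c_[x,np.cross(z,x),z]).as_quat()
def down(deg): a=np.radians(deg); return ori([np.cos(a),np.sin(a),0],[0,0,1])
def st(): 
    s=r.read_state(); print("t",round(s["time_s"],2),"pos",s["eef_pos"].round(4),"w",round(s["grip_width"],4),"gf",round(s["grip_force"],1),"F",s["contact_force"].round(2)); return s
E
python3 - <<'E'
from h import *
n=[-.1217,.1085,.987]
def yaw(a): return [np.cos(np.radians(a)),np.sin(np.radians(a)),0]
lim=[2.53,2.02,2.7,4.14,2.66,3.11]
for nm,p,qs in(("dot",[.469,.077,.04],[down(5),down(185)]),("tray",[.613,.192,.045],[down(101.3),down(-78.7)]),("bar",[.4765,-.087,.04],[down(10.2),down(190.2)]),("plat",np.array([.566,-.28,.0815])+.04*np.array(n),[ori(yaw(-43),n),ori(yaw(137),n)])):
    for q in qs:
        s=r.solve_ik(p,q); print(nm,None if s is None else s.round(2))
E
```

```text
dot [ 0.    0.56  1.91 -0.    0.68  1.48]
dot [ 0.    0.56  1.91 -0.    0.68 -1.66]
tray [ 0.18  0.77  1.41 -0.    0.97 -0.01]
tray None
bar [-0.34  0.57  1.88 -0.    0.69  1.05]
bar [-0.34  0.57  1.88 -0.    0.69 -2.09]
plat [-0.57  0.58  1.55 -0.03  0.85  1.78]
plat [-0.57  0.58  1.55 -0.03  0.85 -1.37]
```

```bash
python3 - <<'E'
from h import *
q=down(5)
r.reach([.469,.077,.16],q); command_gripper(.045,60); 
r.move_straight([.469,.077,.040],q,speed=.1,max_force=15); st()
command_gripper(0.0,60); st()
r.move_straight([.469,.077,.12],q,speed=.12); st()
im,d=optics.get_image("side"); cv2.imwrite("pics/g1.png",im[150:400,200:500,::-1])
E
```

```text
t 4.21 pos [0.4694 0.077  0.0405] w 0.0447 gf 0.0 F [ 0.91 -1.06 -0.42]
t 4.54 pos [0.4694 0.077  0.0407] w 0.021 gf 59.2 F [-0.66 -0.57  6.25]
t 5.36 pos [0.4685 0.077  0.1194] w 0.021 gf 58.6 F [-0.19 -0.54 -0.72]
```

View pics/g1.png

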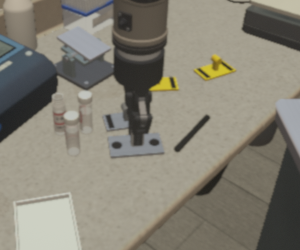

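The slide hangs level in the gripper at about (137,145) in the crop. Next is the tray.

```bash
python3 - <<'E'
from h import *
q=down(101.3); p=np.array([.613,.192,0])
r.reach(p+[0,0,.13],q); r.move_straight(p+[0,0,.055],q,speed=.12)
print(r.move_straight(p+[0,0,.043],q,speed=.025,max_force=3)); st()
command_gripper(.042); r.move_straight(p+[0,0,.14],q,speed=.15); st()
q=down(10.2); b=np.array([.4765,-.087,0])
r.reach(b+[0,0,.16],q); st()
im,d=optics.get_image("side"); cv2.imwrite("pics/g2.png",im[:,100:600,::-1])
E
```

```text
True
t 7.97 pos [0.6131 0.192  0.0447] w 0.0208 gf 59.2 F [-0.75 -0.42  4.95]
t 9.1 pos [0.6124 0.1919 0.1391] w 0.0418 gf 0.0 F [ 1.09 -0.42  0.08]
t 10.28 pos [ 0.4769 -0.0866  0.1597] w 0.0421 gf 0.0 F [-0.57 -0.36 -0.04]
```

View pics/g2.png

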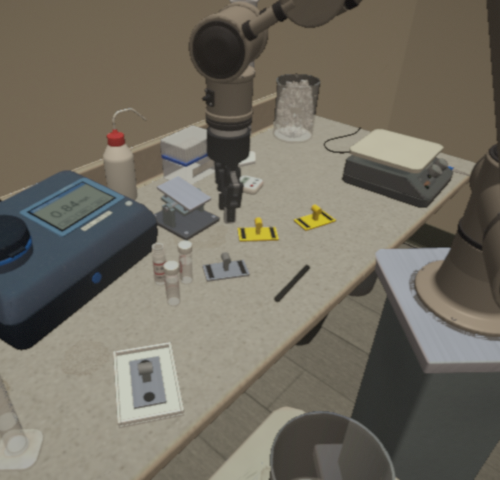

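The dot slide lies flat in the tray at about (148,380), with the arm clear. Next I'll pick up the bar slide and hover it, tilted, over the platen.

```bash
python3 - <<'E'
from h import *
q=down(10.2); b=np.array([.4765,-.087,0])
r.move_straight(b+[0,0,.040],q,speed=.1,max_force=15); command_gripper(0.0,80); s=st()
r.move_straight(b+[0,0,.17],q,speed=.15); st()
n=np.array([-.1217,.1085,0.987]);n/=np.linalg.norm(n); a=np.radians(-43)
qp=ori([np.cos(a),np.sin(a),0],n); c=np.array([.566,-.28,.0815])
r.reach(c+n*.100,qp); st()
for k in("top","side"):
    im,d=optics.get_image(k); np.savez(f"pics/{k}3.npz",im=im,d=d)
    x=(330,150) if k=="top" else (215,110)
    cv2.imwrite(f"pics/{k}3.png",cv2.resize(im[x[1]:x[1]+125,x[0]:x[0]+130],None,fx=4,fy=4,interpolation=cv2.INTER_CUBIC)[:,:,::-1])
a,b=cv2.imread("pics/top3.png"),cv2.imread("pics/side3.png"); cv2.imwrite("pics/both3.png",cv2.resize(np.hstack([a,b]),(800,385)))
E
```

```text
t 12.0 pos [ 0.4768 -0.0871  0.0407] w 0.0207 gf 78.5 F [-0.91 -0.17  5.82]
t 13.02 pos [ 0.4759 -0.0868  0.1692] w 0.0206 gf 78.1 F [-0.22  0.17 -0.86]
t 13.83 pos [ 0.5532 -0.2682  0.179 ] w 0.0204 gf 78.2 F [ 0.59 -0.19 -0.44]
```

View pics/both3.png

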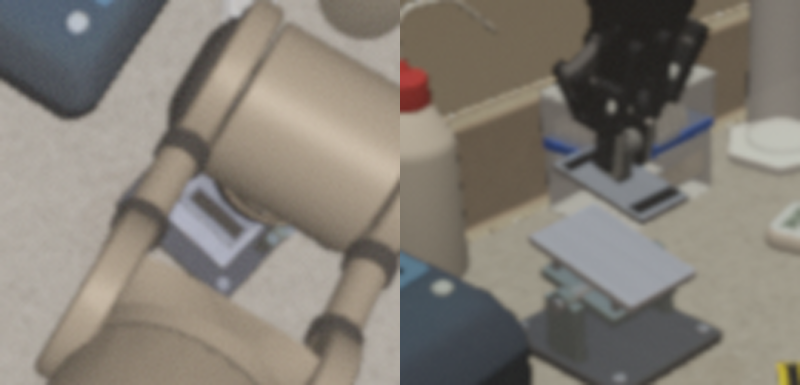

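The side view shows the slide level with the platen tilt, hovering above it, bars at about (272,162) and (298,174) px in the full side image. I'll measure its centre relative to the platen within that same camera.

```bash
python3 - <<'E'
from h import *
n=np.array([-.1217,.1085,0.987]);n/=np.linalg.norm(n)
K,R,t=cam("side");cc=-R.T@t
def rayp(uv,p0):
    q=R.T@np.linalg.inv(K)@[*uv,1]; return cc+q*(((p0-cc)@n)/(q@n))
c=np.array([.566,-.28,.0815])
pl=np.array([rayp(u,c) for u in [[258.3,186.0],[277.9,174.3],[308.5,196.9],[289.7,208.0]]]); pc=pl.mean(0)
ux=pl[0]+pl[1]-pl[2]-pl[3];ux/=np.linalg.norm(ux);uy=pl[0]+pl[3]-pl[1]-pl[2];uy/=np.linalg.norm(uy)
print("side platen c",pc.round(4),"az x",np.degrees(np.arctan2(ux[1],ux[0])),"az y",np.degrees(np.arctan2(uy[1],uy[0])),[np.linalg.norm(pl[i]-pl[i-1]).round(4) for i in range(4)])
Z=np.load("pics/side3.npz");im=Z["im"];d=Z["d"]
s=r.read_state()["eef_pos"]; top=s-n*(.0407-.006)
x0,y0,x1,y1=262,150,312,185
bl=[b for b in blobs(im[y0:y1,x0:x1].max(2)<75,10)]
for a,cn,b in bl: print(a,cn+[x0,y0],b,rayp(cn+[x0,y0],top).round(4))
print("expected slide centre",top)
W=world("side",d)[155:182,268:306]; im2=im[155:182,268:306].astype(int)
p=W.reshape(-1,3); k=(im2.min(2)>95).ravel()&(abs((p-top)@n)<.01)&(np.linalg.norm(p-top,axis=1)<.06); p=p[k]
A=np.c_[p[:,:2],np.ones(len(p))];f=np.linalg.lstsq(A,p[:,2],rcond=None)[0];m=np.array([-f[0],-f[1],1]);m/=np.linalg.norm(m);print("slide n",m,n,len(p),(p[:,2]-A@f).std(),"offset",((p-top)@n).mean())
E
```

```text
side platen c [ 0.5644 -0.279   0.0812] az x -45.73974727841477 az y 50.37222495556279 [np.float64(0.1033), np.float64(0.0702), np.float64(0.1085), np.float64(0.0636)]
241 [284.84 157.38] [ 7  0 28 18] [ 0.5596 -0.3113  0.15  ]
38 [297.5 174.5] [29 21 14  8] [ 0.5307 -0.2477  0.1395]
expected slide centre [ 0.5577309  -0.27142208  0.1454124 ]
slide n [-0.11944915  0.12558911  0.98486511] [-0.12165426  0.10845922  0.98662903] 341 0.0019348158016272768 offset -0.001342917651537987
```

Centre, yaw and tilt agree to about 2 mm and 0.02 rad. Now I'll approach along the normal until contact.

```bash
cat >> h.py <<'E'
n=np.array([-.1217,.1085,0.987]);n/=np.linalg.norm(n); _a=np.radians(-43)
qp=ori([np.cos(_a),np.sin(_a),0],n); c=np.array([.566,-.28,.0815])
def favg(k=12):
    F=[];P=[]
    for _ in range(k): r.hold(.04); s=r.read_state(); F.append(s["contact_force"]);P.append(s["eef_pos"])
    F=np.mean(F,0);P=np.mean(P,0); return F@n,(P-c)@n,F,s
E
python3 - <<'E'
from h import *
r.move_straight(c+n*.052,qp,speed=.06); r.hold(.3); f0,h0,F0,_=favg(); print("base",f0,h0,F0)
hit=r.move_straight(c+n*.034,qp,speed=.012,max_force=2.0); f,h,F,s=favg(); print(hit,"f",f-f0,"h",h,F-F0,s["torque"],s["time_s"]); np.save("pics/f0.npy",F0)
E
```

```text
base -0.5937267966993104 0.05205958455534602 [ 0.27225858  0.04845977 -0.57352994]
True f 3.2959860385753297 h 0.04055379450937798 [ 1.04490623 -0.52426818  3.52712615] [-0.18733796 -0.26550695  0.04591436] 17.1167
```

```bash
python3 - <<'E'
from h import *
F0=np.load("pics/f0.npy")
for hh in(.0395,.0385,.0375,.0365):
    r.move_straight(c+n*hh,qp,speed=.012,max_force=4); r.hold(.2); f,h,F,s=favg(8); print(hh,"f",round((F-F0)@n,2),"h",h.round(5),(F-F0).round(2),s["torque"].round(3),round(s["time_s"],2))
    if (F-F0)@n>6: break
im,d=optics.get_image("side"); np.savez("pics/side4.npz",im=im,d=d)
cv2.imwrite("pics/p4.png",cv2.resize(im[120:250,220:350],None,fx=4,fy=4,interpolation=cv2.INTER_CUBIC)[:,:,::-1])
E
```

```text
0.0395 f 4.27 h 0.03933 [-2.02  1.74  3.89] [ 0.226  0.306 -0.077] 17.9
0.0385 f 4.86 h 0.03849 [-2.75  3.05  4.25] [ 0.324  0.427 -0.042] 18.68
0.0375 f 5.26 h 0.03756 [-2.57  2.79  4.7 ] [0.303 0.375 0.023] 19.47
0.0365 f 5.72 h 0.03657 [-1.9   2.51  5.28] [ 0.321  0.253 -0.005] 20.25
```

View pics/p4.png

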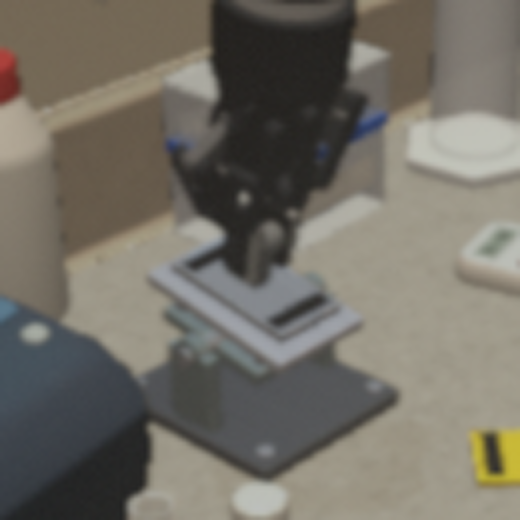

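The slide sits flat on the platen with both bars visible, at about (205,258) and (300,310) in the crop. The margin on the near (y+) side looks wider. I'll measure centring and platen travel.

```bash
python3 - <<'E'
from h import *
Z=np.load("pics/side4.npz");im=Z["im"];d=Z["d"];W=world("side",d)
K,R,t=cam("side");cc=-R.T@t
ux=np.array([np.cos(_:=np.radians(-43)),np.sin(_),0]);ux-=n*(ux@n);ux/=np.linalg.norm(ux);uy=np.cross(n,ux)
def rayp(uv,p0):
    q=R.T@np.linalg.inv(K)@[*uv,1]; return cc+q*(((p0-cc)@n)/(q@n))
rel=W-c; L=np.stack([rel@ux,rel@uy,rel@n],-1)
# before
L0=(np.load("pics/Wside.npy")-c); m0=cv2.erode(np.load("pics/pm_side.npy"),np.ones((3,3)))>0
L0=np.stack([L0@ux,L0@uy,L0@n],-1)
x0,y0,x1,y1=255,175,315,215
S=im[y0:y1,x0:x1].astype(int); l=L[y0:y1,x0:x1]
bright=S.min(2); print("bright hist",np.histogram(bright,range(40,220,15)))
near=(abs(l[...,0])<.045)&(l[...,1]>.027)&(l[...,1]<.033)
same=m0&(abs(L0[...,0])<.05)&(L0[...,1]>.024)
print("before margin z",np.median(L0[same][:,2]),same.sum())
a=near&(abs(l[...,2])<.02); print("after margin z",np.median(l[a][:,2]),l[a][:,2].std(),a.sum())
sl=(abs(l[...,0])<.04)&(abs(l[...,1])<.02)&(abs(l[...,2])<.012)&(bright>90)&(bright<150); p=l[sl]; A=np.c_[p[:,:2],np.ones(len(p))]; k=np.linalg.lstsq(A,p[:,2],rcond=None)[0]; print("slide slopes",k,len(p),(p[:,2]-A@k).std())
for q,cn,b in blobs(bright<0,1):pass
for q,cn,b in blobs(S.max(2)<75,10):
    w=rayp(cn+[x0,y0],c+n*.002)-c; print("bar",q,cn+[x0,y0],b,(w@ux).round(4),(w@uy).round(4))
# platen quad after: hull of bright region
m=cv2.morphologyEx(((bright>140)).astype(np.uint8),cv2.MORPH_OPEN,np.ones((2,2))); ct=max(cv2.findContours(m,0,1)[0],key=cv2.contourArea); h=cv2.convexHull(ct); q=cv2.approxPolyDP(h,5,True)[:,0]+[x0,y0]
print("quad after",q.tolist()); 
for u in q: w=rayp(u,c-n*.0045)-c; print((w@ux).round(4),(w@uy).round(4))
E
```

```text
bright hist (array([ 88, 115, 241, 169, 277, 270, 884, 265,  51,   0,   0]), array([ 40,  55,  70,  85, 100, 115, 130, 145, 160, 175, 190, 205]))
before margin z 7.928645813456797e-05 58
after margin z -0.005253551756859869 0.004561294236289076 80
slide slopes [-0.00234571 -0.00384728  0.00139633] 194 0.0015056774321587467
bar 120 [278.01 181.01] [12  0 20 14] 0.0322 -0.0162
bar 63 [288.43 182.3 ] [29  0 10 16] 0.0133 -0.0321
bar 33 [294.3  197.09] [33 19 13  7] -0.0357 -0.0011
bar 29 [266.59 212.76] [ 8 36  9  4] -0.0373 0.087
quad after [[258, 187], [311, 200], [290, 211]]
0.0498 0.0309
-0.0619 -0.0304
-0.0597 0.0366
```

```bash
python3 - <<'E'
from h import *
F0=np.load("pics/f0.npy")
r.move_straight(c+n*.0362,qp,speed=.01,max_force=4); r.hold(.3); f,h,F,s=favg(10); print((F-F0)@n,h,F-F0,s["grip_width"],s["grip_force"],s["time_s"])
if 4.8<(F-F0)@n<6.8: print(r.finish_job())
E
```

```text
6.027866560123214 0.036307567143536106 [-1.99315217  2.5492122   5.58356321] 0.020359625333106045 78.95251750946045 21.2667
the job is handed in; nothing more can be done
None
```

I handed the job in at about 21 s: the reject slide is flat in the tray, and the good slide is still gripped and pressed flush near the middle of the platen, about halfway in (roughly 4.5–5 mm, at about 6 N); no vial, cell or mount contact was noticed, though I took no final check picture of them.

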